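Match and hold a hinge leaf on a stained-glass panel

TASK

Take the arched glass panel, the one with a single hinge knuckle under the middle of its bottom edge, out of the oak rack and lower its knuckle gently into the gap between the two knuckles of the hinge leaf on the jamb block, so that the three bores line up and a pin could be pushed straight through. Finish holding it there: the program ends with the gripper still holding the panel upright and still, its weight carried by the gripper and not resting on the block. Leave the other two panels in the rack and do not disturb the things lying about.

Things in the scene. Friction and masses are not known exactly. Their poses are not given: they have to be found in the camera images.
- arch_panel: Arched panel, green glass in a silvery frame, 120 mm wide (y), 10 mm thick (x; flat, same from both sides), 120 mm high: straight for 60 mm, then a half round. Origin: middle of its bottom edge, z up; arch top at z = 120 mm. 0.15 to 0.3 kg. Below hangs one brass knuckle along y, 18 mm across, 24 mm long. Stands upright in a rack slot; can be pinched from above across its 10 mm.
- arch_bore (a point): Centre of the 8 mm bore of the arched panel's knuckle: (0, 0, -16) mm in the panel's frame; bore along the panel's y. The knuckle hangs on a tongue 4 mm thick.
- jamb: Oak jamb block, fixed, 50 x 100 mm, 60 mm high, foot board 90 x 130 mm, with a brass hinge leaf upright on its +x face. Origin: on the table under the leaf's mid plane. The leaf (4 mm thick, top at z = 60 mm) carries two knuckles along y, 18 mm across, bore 8 mm, 20 mm long, at y = -26 and +26 mm, z = 75 mm: a gap of 32 mm, open above, for the 24 mm knuckle.
- jamb_bore (a point): Point on the hinge axis midway between the jamb's knuckles, (0, 0, 75) mm in its frame; axis along the jamb's y. The panel's bore centre belongs here (for a 5 mm pin), the panel upright in the leaf's plane, its y along the jamb's y either way round, its bottom edge 91 mm above the table. 6 mm lower, its knuckle would rest on the leaf.
- rack: Oak panel rack, fixed, 190 mm (x) by 154 mm (y), 56 mm high. Origin: centre of its underside. Three slots 12 mm wide at x = -60, 0, +60 mm hold the side ends of the panels, which stand along the rack's y, bottom edges 30 mm above the table, 26 mm deep in the slots; the knuckles hang free between the two rails. Panels come out straight up.
- twin_panel: Square-topped glass panel of the same make, 120 mm wide, 10 mm thick, 90 mm high, with two knuckles under its bottom edge (wrong leaf). Stands in another slot. Origin: middle of its bottom edge.
- plain_panel: Square-topped glass panel, 120 mm wide, 10 mm thick, 75 mm high, without knuckles. Stands in another slot. Origin: middle of its bottom edge.
- spool: Spool of solder standing on the table, 52 mm across, 38 mm high, beside the jamb block. Origin under its centre.
- flux: Small jar of flux, 44 mm across, 70 mm high, with a white cap, beside the jamb block. Origin under its centre.
- pliers: Running pliers lying on the table, 150 mm long along x, 60 mm over the blue handles, 13 mm high.
- beads: Shallow white bowl, 70 mm across, 30 mm high. Origin under its centre.
- brush: Flux brush lying on the table, 140 mm long along its x, about 20 mm high.
Not all that is in view belongs to the job. Leave any brown or orange look-alike of the arch_panel alone.

How it is judged (in metres and radians):
On the way:
1. the arched panel is lifted clear of the rack in the gripper (height (world z) of arch_panel above 0.1 m and contact force between the fingers and arch_panel above 2 N and contact force between arch_panel and rack below 0.1 N), for 0.2 s.
At the end, for the whole second after the job is handed in: Arched panel's bore on the jamb's hinge axis within 3 mm in height and across, centred in the gap within 4.5 mm, along the axis within 5 degrees, upright within 8.5; still, gripped (over 2 N), pressing on the block under 1.5 N; the other two panels still in the rack (x of arch_bore in the frame of jamb_bore between -0.003 and 0.003 m and z of arch_bore in the frame of jamb_bore between -0.003 and 0.003 m and y of arch_bore in the frame of jamb_bore between -0.0045 and 0.0045 m and angle between the y axis of arch_panel and the y axis of jamb, either way round below 0.09 rad and angle between arch_panel's own z axis and vertical below 0.15 rad and contact force between the fingers and arch_panel above 2 N and contact force between arch_panel and jamb below 1.5 N and contact force between arch_panel and rack below 0.1 N and linear speed of arch_panel below 0.02 m/s and distance between each of twin_panel, plain_panel and rack below 0.085 m); the arm keeps its last pose, push and grip.
It fails at once if the panel is rammed against the jamb block (over 20 N) (contact force between arch_panel and jamb above 20 N).
It fails at once if another panel is taken out of its slot or moved by more than 15 mm (distance of any of twin_panel, plain_panel from where it was at the start of the episode above 0.015 m).
It fails at once if a bystander (spool, jar, pliers, bowl, brush) is moved by more than 20 mm (distance of any of spool, flux, pliers, beads, brush from where it was at the start of the episode above 0.02 m).
It also fails if it takes over 38 s, if anything falls off the work surface, if the arm or the gripper's body presses on something with over 40 N, if the wrist force passes 120 N, or if a joint passes its speed limit or range.

ROBOT

A 6-joint arm with a two-finger parallel gripper is mounted at the origin on the work surface. World frame = base frame: x ahead of the robot, y to its left, z up, the work surface at z = 0. Lengths are in mm, angles in rad, forces in N, time in s.
With the tool pointing down it reaches from about 350 to 975 mm from the base axis. Payload 17.4 kg.
Tool frame: the origin (TCP) lies midway between the tips of the shut fingers; the grasp point (between the pads) lies 19 mm behind it; z points along the fingers, y is the line along which they close (so a half turn about z gives the same grasp; the last joint's range is limited). The gripper opens to 85 mm and grips with 20 to 120 N. Pads are 22 mm wide; open, the fingers measure 114 mm over their backs; the gripper's body (76 mm by 85 mm) begins 54 mm behind the grasp point. The pads swing forward as they close: fully open they stand 13 mm farther back than shut.
Start: joints at [-1.212, 0.116, 1.442, -0, 1.584, -0.038], TCP at [260.858, -622.564, 231.303] pointing down, gripper open.
Joint ranges: [-2.83, 2.83], [-0.83, 2.19], [0.07, 2.5], [-1.14, 4.28], [0.01, 3], [-2.97, 2.97]. Speed limits (rad/s): [1.89, 1.89, 2.22, 3.14, 3.14, 3.14].

INTERFACE

Orientations are given as a unit quaternion [x, y, z, w].
In Python, from rig import env, capture, camera_model, models gives the robot as it stands. The module is installed in compiled form; this text tells all that it offers.
- The arm moves only by the shell command python3 -m handwheel 'ROWS' [OPENING]. ROWS is text: rows parted by semicolons, each of 6 numbers parted by spaces: the shift along the tool's x, y, z each as a share of 0.02 m, from -1 to 1, then the turn, a rotation vector about the tool's x, y, z each as a share of 5 degrees, from -1 to 1. In form: x y z rx ry rz; .... A call has 1 to 20 rows; each row shifts and turns the commanded pose from where the row before left it, along the tool's axes as they then stand; what a row does not reach is not made up. A row lasts 1/8 s, in which the tool goes at most 62.5 mm and 10.7 degrees, less where a joint would pass 70% of its speed; a pose out of reach is approached as far as the arm can. A call with a number of a shift or a turn outside -1 to 1 is refused whole. A call with a gripper value outside its range is refused whole. OPENING is the closure, from -1 (fully open) to 1 (shut), set as the call begins (- or left out, the last holds). The fingers move at their own pace and stop on an object; the grip force is fixed at half the most. Time passes only in rows, so rows that do not move let the fingers close. It gives the time, the measured TCP pose, the force, the opening and the grip force at its end, in the units of the state.
- env.read_state(): the state, without advancing time (a new reading comes with each control period).
- capture(name): name is "scene" or "top"; returns the picture (400x640x3 uint8, red, green, blue); there is no depth.
- camera_model(name): a dict with "fx", "fy", "cx", "cy" (pixels), "R" (3x3) and "t" (3): a world point X has camera coordinates R X + t. Camera axes: x right, y down, z forward; pixel columns grow to the right and rows downward; lengths in mm; the calibration is good to about 2 mm. A picture is of the moment at which its call begins. camera_model takes no time and is no camera call.
- env.finish_job(): hands the job in; it is judged then, once.
Trained networks look in the newest picture that a camera, given by its name, has taken for a name from the list of things; names that differ only in an ending like _2 or _b are one class to them, and where a whole thing is asked for, a point or a joint stands for the part that bears it (a point fixed in the world has none). Each returns a list of dicts, best first, with "score" (0 to 1); they miss things now and then, are a little off and sometimes report something else, mostly with a low value. They report only what shows in the picture. A call takes as long as a camera call. They do not tell look-alikes from the thing itself.
- models.recognise(thing, camera): "position" ([x, y, z] in mm, in world coordinates, good to about 4 mm: the middle of the surface that is visible of it).
- models.trace(thing, camera): "mask" (400x640 bool, what is visible of it).
The state is a dict: "t": time; "q": joint angles; "joint_velocities": joint speeds; "joint_efforts": joint torques, N m; "position": TCP position; "eef_rot": TCP orientation; "contact_force": force on the tool from outside, world axes, zero at the start; "wrist_torque": the same for the moment, N m; "finger_gap": opening from 0.0 (shut) to 1.0 (fully open); "finger_force": force on a finger pad.
Only numpy, scipy, OpenCV 4.12 (cv2) and the standard library are available. Lean on these libraries where they do the work, as an engineer would, in place of code of your own. Each camera call takes 0.05 s, during which the arm holds its last target. There are 200 camera calls.

## Working session

There is one attempt and no reset: what is moved stays moved. The work goes in short steps, Python scripts to look and compute and a shell command to move; the robot and the scene stay as the last step left them, time stands still between calls to the robot, and variables do not carry over. Pictures are saved under pics/ and viewed, at most 10 in all, crops included, and the job is handed in when it is done.

```bash
mkdir -p pics
python3 - <<'E'
from rig import env,capture,camera_model,models
import cv2,numpy as np
for c in("scene","top"):
    im=capture(c); cv2.imwrite(f"pics/{c}0.png",im[:,:,::-1])
    m=camera_model(c); print(c,m)
    for th in("arch_panel","jamb","rack","twin_panel","plain_panel","spool","flux"):
        r=models.recognise(th,c); print(th,[(np.round(d["position"]).tolist(),round(d["score"],2)) for d in r[:3]])
s=env.read_state();print(s["t"],s["position"],s["eef_rot"],s["contact_force"])
E
```

```text
scene {'fx': 504.2154974853157, 'fy': 504.2154974853157, 'cx': 316.7736562829338, 'cy': 198.33421692731864, 'R': array([[ 0.00487818,  0.99980302, -0.01923872],
       [ 0.67958306, -0.01742808, -0.73339152],
       [-0.73358235, -0.00949669, -0.67953421]]), 't': array([  13.40882007, -244.78686738, 1749.03388944])}
arch_panel [([412.0, -400.0, 75.0], 0.94), ([490.0, -274.0, 100.0], 0.78), ([306.0, -276.0, 91.0], 0.78)]
jamb [([583.0, 194.0, 36.0], 0.79)]
rack [([562.0, -224.0, 47.0], 0.97)]
twin_panel [([338.0, 380.0, 19.0], 0.72), ([524.0, -226.0, 83.0], 0.6), ([587.0, 197.0, 39.0], 0.46)]
plain_panel [([558.0, -173.0, 76.0], 0.85)]
spool [([560.0, 329.0, 39.0], 0.86)]
flux [([441.0, 39.0, 14.0], 0.27)]
top {'fx': 441.11634507179167, 'fy': 441.11634507179167, 'cx': 313.9208805911372, 'cy': 195.89028818444856, 'R': array([[-1.02791891e-02, -9.99946894e-01,  7.39821866e-04],
       [-9.94728513e-01,  1.01500500e-02, -1.02040002e-01],
       [ 1.02027074e-01, -1.78481038e-03, -9.94780021e-01]]), 't': array([ -31.62570292,  474.10395304, 1506.23044619])}
arch_panel [([406.0, -398.0, 100.0], 0.85), ([478.0, -265.0, 128.0], 0.7), ([287.0, -273.0, 98.0], 0.68)]
jamb [([559.0, 196.0, 60.0], 0.64)]
rack [([520.0, -220.0, 58.0], 0.93), ([483.0, -263.0, 125.0], 0.49), ([549.0, -172.0, 106.0], 0.22)]
twin_panel [([515.0, -218.0, 120.0], 0.59), ([548.0, -172.0, 104.0], 0.31)]
plain_panel [([548.0, -174.0, 104.0], 0.66)]
spool [([552.0, 328.0, 33.0], 0.55)]
flux [([597.0, 100.0, 73.0], 0.53)]
0.8 [ 260.87947806 -622.56246675  231.32487191] [9.80382622e-01 1.97103817e-01 7.47099769e-06 4.70695434e-06] [-0.09392355  0.16766817  0.06994782]
```

View pics/scene0.png

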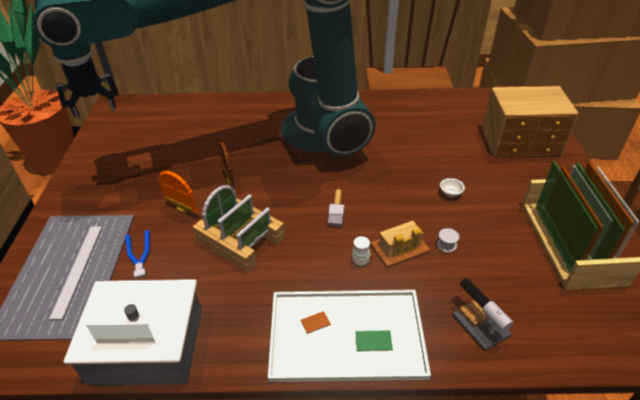

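View pics/top0.png

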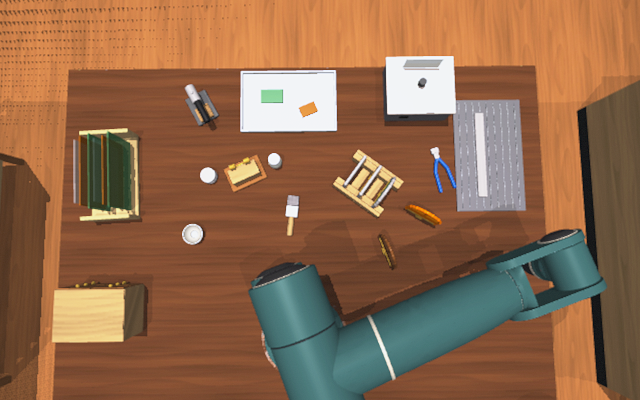

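Run:
```python
import cv2,numpy as np
s=cv2.imread("pics/scene0.png");t=cv2.imread("pics/top0.png")
c=lambda im,u,v:cv2.resize(im[v:v+60,u:u+80],(400,300),interpolation=cv2.INTER_CUBIC)
cv2.imwrite("pics/crop0.png",np.vstack([np.hstack([c(t,328,150),c(t,200,143)]),np.hstack([cv2.resize(s[180:270,185:295],(400,300),interpolation=cv2.INTER_CUBIC),c(s,363,210)])]))
```

```text
(no output)
```

View pics/crop0.png

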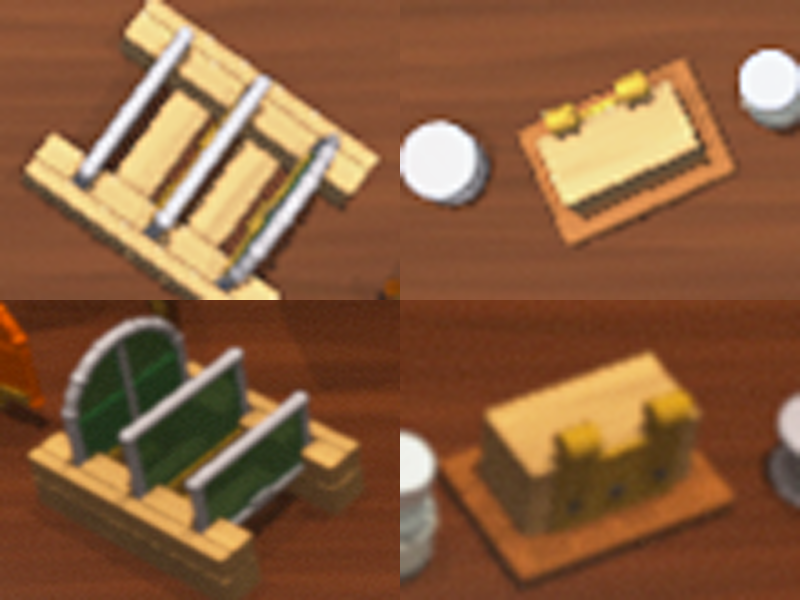

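```bash
cat > h.py <<'E'
import cv2,numpy as np
from scipy.optimize import least_squares
from rig import camera_model
CM={c:camera_model(c) for c in("scene","top")}
def proj(c,X):
    m=CM[c];Y=np.atleast_2d(X)@m["R"].T+m["t"]
    return np.c_[m["fx"]*Y[:,0]/Y[:,2]+m["cx"],m["fy"]*Y[:,1]/Y[:,2]+m["cy"]]
def W(p,X):  # pose (x,y,yaw[,z]) -> world
    c,s=np.cos(p[2]),np.sin(p[2]);X=np.atleast_2d(X).astype(float)
    return np.c_[p[0]+c*X[:,0]-s*X[:,1],p[1]+s*X[:,0]+c*X[:,1],X[:,2]+(p[3] if len(p)>3 else 0)]
def cyl(p,c,y0,y1,z,r,sgn,x=0): # silhouette line of a cylinder along y, object frame
    m=CM[c];cam=-m["R"].T@m["t"];a=W(p,[[x,y0,z],[x,y1,z]])
    d=(a[1]-a[0])/np.linalg.norm(a[1]-a[0]);n=np.cross(d,cam-a[0]);n/=np.linalg.norm(n)
    return a+sgn*r*n
def track(edges,p0,ims,win=4,it=8,verbose=1):
    """edges: list of (cam, f(p)->2x3 world); search the strongest gradient along the normal"""
    p=np.array(p0,float);G={c:cv2.GaussianBlur(i.astype(np.float32),(0,0),.7) for c,i in ims.items()}
    for k in range(it):
        w=win if k<3 else max(1.5,win/2);O=[]
        for j,(c,f) in enumerate(edges):
            A,B=proj(c,f(p));L=np.linalg.norm(B-A);d=(B-A)/L;n=np.array([-d[1],d[0]])
            N=max(4,int(L*2));ts=np.linspace(.12,.88,N);off=np.arange(-w,w+.01,.25)
            P=(A+ts[:,None]*(B-A))[:,None]+off[None,:,None]*n
            v=cv2.remap(G[c],P[...,0].astype(np.float32),P[...,1].astype(np.float32),cv2.INTER_CUBIC)
            g=np.abs(np.gradient(v,axis=1)).sum(2).mean(0)  # edge mean profile
            i=int(np.clip(g.argmax(),1,len(g)-2));a,b,e=g[i-1:i+2];den=a-2*b+e
            o=off[i]+(.25*.5*(a-e)/den if abs(den)>1e-9 else 0)
            O.append((c,f,n,(A+B)/2+o*n,o))
        def res(q): return np.array([(proj(c,f(q)).mean(0)-m)@n for c,f,n,m,o in O]+
              [ (proj(c,f(q))[1]-proj(c,f(q))[0])@n*0 for c,f,n,m,o in O])
        # per-edge ends for the yaw
        s=least_squares(res,p,loss="soft_l1",f_scale=.4,x_scale=[1,1,.02,1][:len(p)]);p=s.x
    if verbose: print("pose",np.round(p[:2],2),"yaw",round(p[2],4),np.round(p[3:],2),"res",np.round(res(p)[:len(O)],2))
    return p
L3=lambda a,b:(lambda p:W(p,[a,b]))
def split(c,a,b,n=3): # cut an edge in pieces so that its direction counts too
    a,b=np.array(a,float),np.array(b,float)
    return [(c,L3(a+(b-a)*i/n,a+(b-a)*(i+1)/n)) for i in range(n)]
def jamb_edges(knuckles=True):
    E=[]
    for c in("top","scene"):
        E+=split(c,(-52,-50,60),(-52,50,60))+split(c,(-52,-50,60),(-2,-50,60),2)+split(c,(-52,50,60),(-2,50,60),2)
        if knuckles:
            for y0 in(-36,16):
                for s in(1,-1): E.append((c,lambda p,c=c,y0=y0,s=s:cyl(p,c,y0,y0+20,75,9,s)))
    return E
def pts_fit(P,p0):
    def r(q): return np.concatenate([(proj(c,W(q,[X]))[0]-uv) for c,X,uv in P])
    s=least_squares(r,p0,loss="soft_l1",x_scale=[1,1,.02,1][:len(p0)]);print("pts",np.round(s.x,3),"res",np.round(r(s.x),1));return s.x
E
cat > m1.py <<'E'
from h import *
ims={c:cv2.imread(f"pics/{c}0.png") for c in("scene","top")}
t=lambda x,y:np.array([328+x/5-.4,150+y/5-.4]); tj=lambda x,y:np.array([200+(x-400)/5-.4,143+y/5-.4])
s=lambda x,y:np.array([185+x/3.636-.4,180+(y-300)/3.333-.4])
# twin/plain/arch in rack frame, rack x taken toward the plain panel
P=[("top",(0,60,120),t(262,82)),("top",(0,-60,120),t(158,226)),("top",(60,60,105),t(183,35)),("top",(60,-60,105),t(83,178)),
("scene",(0,60,120),s(125,437)),("scene",(0,-60,120),s(237,352)),("scene",(60,60,105),s(193,485)),("scene",(60,-60,105),s(302,397))]
for a in(0,np.pi):  # which end is which
    Q=[(c,(X[0],X[1]*(1 if a==0 else -1),X[2]) if c=="top" else X,u) for c,X,u in P]
    for y in (1,-1):
        R=[(c,(X[0],y*X[1],X[2]),u) for c,X,u in Q]
        r=pts_fit(R,[515,-220,.6])
J=[("top",(-52,50,60),tj(565,207)),("top",(-52,-50,60),tj(703,150)),("top",(-2,50,60),tj(543,140)),("top",(-2,-50,60),tj(668,85)),("top",(0,26,84),tj(561,115)),("top",(0,-26,84),tj(631,84))]
pj=pts_fit(J,[590,195,.4]);track(jamb_edges(),pj,ims)
track(jamb_edges(False),pj,ims)
E
python3 m1.py
```

```text
pts [ 524.577 -168.471   -1.276] res [-31.5  -6.3   0.7  -0.4   1.2  -1.4  32.6   4.3  42.1   4.2   1.4  -1.5
   0.2  -0.5 -38.3  -5.9]
pts [ 515.69  -221.944    0.949] res [ 0.9 -1.3  1.  -0.3  1.1 -1.4  0.5 -0.6  0.2 -0.2  1.  -1.5  0.3 -0.5
  1.3 -2. ]
pts [ 512.748 -219.159    0.969] res [ -0.2  -0.6   0.5   0.8  -0.2  -0.4  -0.2   0.8  32.6 -28.  -28.9  24.7
  32.3 -29.7 -27.7  24.9]
pts [ 519.499 -223.682    0.966] res [-19.   27.5  22.  -31.4 -18.9  27.3  21.2 -31.1  -0.4   1.1  -0.1  -0.7
  -0.    0.6   0.5  -1.4]
pts [5.81190e+02 2.13749e+02 4.02000e-01] res [ 0.  -0.1 -0.5 -0.3 -1.2 -0.   0.8 -0.6  0.2  0.5  0.4  0.6]
pose [581.46 213.5 ] yaw 0.4153 [] res [-0.34 -0.36 -0.3   0.61  0.76  0.48  0.39 -0.08  0.9   0.02  0.68 -0.33
 -0.32 -0.25 -0.58 -0.54 -0.41 -0.19  2.24  0.09  1.27 -0.1 ]
pose [582.37 214.04] yaw 0.4194 [] res [-0.   -0.03 -0.03  0.56  0.76  0.5   0.33  0.05 -0.01  0.02 -0.65 -0.48
 -0.44 -0.15]
```

```bash
cat > m2.py <<'E'
from h import *
ims={c:cv2.imread(f"pics/{c}0.png") for c in("scene","top")}
def E(cs):
    e=[]
    for c in cs:
        for x,z in((0,120),(60,105)):
            for d in(-5,5): e+=split(c,(x+d,-55,z),(x+d,55,z),3)
            for s in(-1,1): e+=[(c,L3((x-5,s*60,z),(x+5,s*60,z)))]
    return e
for cs in(("top","scene"),("top",),("scene",)):
    p=track(E(cs),[515.7,-222,.955],ims,win=2.5)
    print("arch centre",W(p,[-60,0,0])[0])
E
python3 m2.py
python3 - <<'E'
from scipy.spatial.transform import Rotation as R
from rig import env
s=env.read_state();r=R.from_quat(s["eef_rot"])
d=r.inv().apply(__import__("numpy").array([481.5,-271,231])-s["position"]);print("tool shift /20",d/20,s["t"],s["finger_gap"])
E
```

```text
pose [ 517.35 -222.62] yaw 0.9303 [] res [-0.39 -0.12 -0.06  0.32 -0.18 -0.11  0.87  0.77 -0.28  0.02  0.04  0.32
  0.08  0.11 -0.18  1.01  0.15  0.27  0.22 -0.22 -0.13 -0.09 -0.61 -0.16
  0.09  0.09  0.33 -0.13 -0.1  -0.13 -0.48 -0.04]
arch centre [ 481.49617453 -270.72504863    0.        ]
pose [ 515.41 -221.06] yaw 0.9286 [] res [-0.34 -0.08 -0.01  0.28 -0.18 -0.07  0.09  0.03 -0.27  0.07  0.06  0.25
  0.07  0.18 -0.82  0.3 ]
arch centre [ 479.46964753 -269.1080124     0.        ]
pose [ 518.43 -223.56] yaw 0.9377 [] res [ 0.18  0.21  0.11 -0.2  -0.22 -0.1  -0.12  0.11  0.15  0.03  0.21 -0.06
 -0.13 -0.18 -0.11  0.15]
arch centre [ 482.93276115 -271.93588564    0.        ]
tool shift /20 [ 1.69674102e+01 -1.19490981e+01  1.63151929e-02] 0.8 1.0000618699756134
```

```bash
python3 -m handwheel '1 -.7 0 0 0 0;1 -.7 0 0 0 0;1 -.7 0 0 0 0;1 -.7 0 0 0 0;1 -.7 0 0 0 0;1 -.7 0 0 0 0;1 -.7 0 0 0 0;1 -.7 0 0 0 0;1 -.7 0 0 0 0;1 -.7 0 0 0 0;1 -.7 0 0 0 0;1 -.7 0 0 0 0;1 -.7 0 0 0 0;1 -.7 0 0 0 0;1 -.7 0 0 0 0;1 -.7 0 0 0 0;1 -.7 0 0 0 0;0 0 0 0 0 -1;0 0 0 0 0 -1;0 0 0 0 0 -1' 0
python3 -m handwheel '0 0 0 0 0 -1;0 0 0 0 0 -1;0 0 0 0 0 -1;0 0 0 0 0 -1;0 0 0 0 0 -1;0 0 0 0 0 -1;0 0 0 0 0 -1;0 0 0 0 0 -1;0 0 0 0 0 -1;0 0 0 0 0 -1;0 0 0 0 0 -1;0 0 0 0 0 -1;0 0 0 0 0 -1;0 0 0 0 0 -1;0 0 0 0 0 -1;0 0 0 0 0 -1;0 0 0 0 0 -1;0 0 0 0 0 -1;0 0 0 0 0 -1;0 0 0 0 0 -1'
cat > st.py <<'E'
import sys,numpy as np
from rig import env
from scipy.spatial.transform import Rotation as R
s=env.read_state();r=R.from_quat(s["eef_rot"]);x,y,z=r.as_matrix().T
print("t",s["t"],"pos",np.round(s["position"],2),"y-yaw",np.arctan2(y[1],y[0]),"tilt",z[:2],"F",np.round(s["contact_force"],2),"gap",s["finger_gap"],s["finger_force"],"q",np.round(s["q"],3))
if len(sys.argv)>3:
    d=np.array([float(a) for a in sys.argv[1:4]])-s["position"];print("shift units",np.round(r.inv().apply(d)/20,3))
    print("rz units",-np.degrees(float(sys.argv[4])-np.arctan2(y[1],y[0]))/5)
E
python3 st.py 481.5 -270.7 112 0.931
```

```text
t: 3.3
position: [482.7, -270.8, 231.3]
eef_rot: [0.946, 0.325, -0.0, -0.0]
contact_force: [0.0, 0.6, -0.2]
finger_gap: 0.502
finger_force: 0.0
t: 5.8
position: [482.6, -270.9, 231.3]
eef_rot: [0.359, 0.933, 0.0, 0.0]
contact_force: [0.4, 0.5, 0.3]
finger_gap: 0.501
finger_force: 0.0
t 5.8 pos [ 482.61 -270.87  231.3 ] y-yaw 0.8359951378867684 tilt [2.56204047e-05 4.08436085e-05] F [0.37 0.54 0.32] gap 0.5011725709497583 0.0 q [-0.558 -0.15   1.704  0.     1.587 -1.394]
shift units [ 0.047 -0.031  5.965]
rz units -1.088675526462102
```

```bash
python3 -m handwheel '.05 -.03 0 0 0 -1;0 0 1 0 0 -.09;0 0 1 0 0 0;0 0 1 0 0 0;0 0 1 0 0 0;0 0 1 0 0 0;0 0 .5 0 0 0;0 0 .46 0 0 0;0 0 0 0 0 0'
python3 st.py 481.5 -270.7 112 0.931
python3 - <<'E'
from h import *
from rig import capture
a=capture("top");b=capture("scene")
cv2.imwrite("pics/g1.png",np.hstack([cv2.resize(a[130:230,310:410],(400,400),interpolation=2),cv2.resize(b[140:260,180:300],(400,400),interpolation=2)])[:,:,::-1])
E
```

```text
t: 6.92
position: [481.2, -271.4, 111.7]
eef_rot: [0.316, 0.949, 0.0, -0.0]
contact_force: [0.9, 0.7, -0.4]
finger_gap: 0.499
finger_force: 0.0
t 6.925 pos [ 481.23 -271.38  111.69] y-yaw 0.9281910799254907 tilt [-0.00047381  0.00031073] F [ 0.87  0.7  -0.43] gap 0.4992063083483877 0.0 q [-0.56  -0.093  1.849  0.     1.387 -1.488]
shift units [ 0.01   0.035 -0.016]
rz units -0.03218785305179217
```

View pics/g1.png

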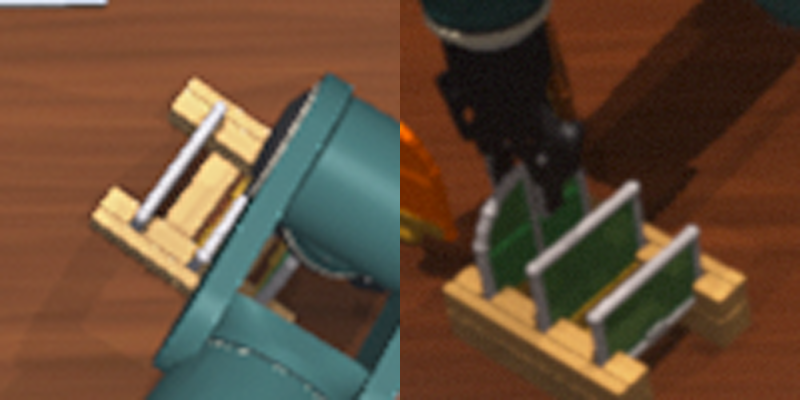

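The gripper straddles the arch at about its apex (near 540,200 in the right crop), and the neighbouring panels are clear. Closing.

```bash
python3 -m handwheel '0 0 0 0 0 0;0 0 0 0 0 0;0 0 0 0 0 0;0 0 0 0 0 0;0 0 0 0 0 0;0 0 0 0 0 0' 1; python3 st.py
python3 -m handwheel '0 0 -.5 0 0 0;0 0 -1 0 0 0;0 0 -1 0 0 0;0 0 -1 0 0 0;0 0 -1 0 0 0;0 0 -1 0 0 0;0 0 -1 0 0 0;0 0 -1 0 0 0;0 0 -1 0 0 0;0 0 0 0 0 0'; python3 st.py 581 213.5 275 0.415
```

```text
t: 7.78
position: [481.5, -271.6, 112.6]
eef_rot: [0.316, 0.949, -0.0, 0.0]
contact_force: [-0.7, 0.3, 5.7]
finger_gap: 0.111
finger_force: 59.1
t 7.775 pos [ 481.51 -271.57  112.65] y-yaw 0.928290780057154 tilt [ 0.00064313 -0.00046148] F [-0.7   0.27  5.66] gap 0.11091831548659359 59.14056122303009 q [-0.56  -0.094  1.848 -0.     1.387 -1.488]
t: 9.02
position: [481.7, -271.7, 284.0]
eef_rot: [0.316, 0.949, -0.0, 0.001]
contact_force: [0.1, -0.2, -2.7]
finger_gap: 0.11
finger_force: 58.5
t 9.025 pos [ 481.71 -271.68  283.95] y-yaw 0.9282563821235934 tilt [ 0.00202549 -0.00125389] F [ 0.06 -0.16 -2.7 ] gap 0.10977189029114262 58.486504554748535 q [-0.56  -0.161  1.629  0.     1.671 -1.488]
shift units [10.563 22.396  0.427]
rz units 5.881484900767147
```

```bash
python3 -m handwheel '.24 .5 0 0 0 0;.47 1 0 0 0 0;.47 1 0 0 0 0;.47 1 0 0 0 0;.47 1 0 0 0 0;.47 1 0 0 0 0;.47 1 0 0 0 0;.47 1 0 0 0 0;.47 1 0 0 0 0;.47 1 0 0 0 0;.47 1 0 0 0 0;.47 1 0 0 0 0;.47 1 0 0 0 0;.47 1 0 0 0 0;.47 1 0 0 0 0;.47 1 0 0 0 0;.47 1 0 0 0 0;.47 1 0 0 0 0;.47 1 0 0 0 0;.47 1 0 0 0 0'
python3 -m handwheel '.47 1 0 0 0 0;.47 1 0 0 0 0;.47 .9 0 0 0 0;0 0 0 0 0 1;0 0 0 0 0 1;0 0 0 0 0 1;0 0 0 0 0 1;0 0 0 0 0 1;0 0 0 0 0 .88;0 0 0 0 0 0;0 0 0 0 0 0'
python3 st.py 581 213.5 275 0.415
python3 - <<'E'
from h import *
from rig import capture
for c in("top","scene"): cv2.imwrite(f"pics/{c}1.png",capture(c)[:,:,::-1])
a=cv2.imread("pics/top1.png");b=cv2.imread("pics/scene1.png")
cv2.imwrite("pics/h1.png",np.hstack([cv2.resize(a[120:220,190:290],(400,400),interpolation=2),cv2.resize(b[130:280,330:480],(400,400),interpolation=2)]))
E
```

```text
t: 11.52
position: [568.3, 152.1, 281.9]
eef_rot: [0.316, 0.949, -0.0, -0.0]
contact_force: [-0.5, -0.6, -1.9]
finger_gap: 0.109
finger_force: 58.5
t: 12.9
position: [580.4, 214.3, 282.0]
eef_rot: [0.545, 0.838, -0.0, -0.0]
contact_force: [-0.1, -0.4, -2.8]
finger_gap: 0.113
finger_force: 58.7
t 12.9 pos [580.42 214.3  282.05] y-yaw 0.41690255746550997 tilt [-1.38977500e-04 -3.49472126e-05] F [-0.12 -0.43 -2.78] gap 0.11257916184447378 58.71140241622925 q [ 0.312 -0.015  1.496  0.     1.661 -0.104]
shift units [-0.048  0.01   0.352]
rz units 0.021801702610965833
```

View pics/h1.png

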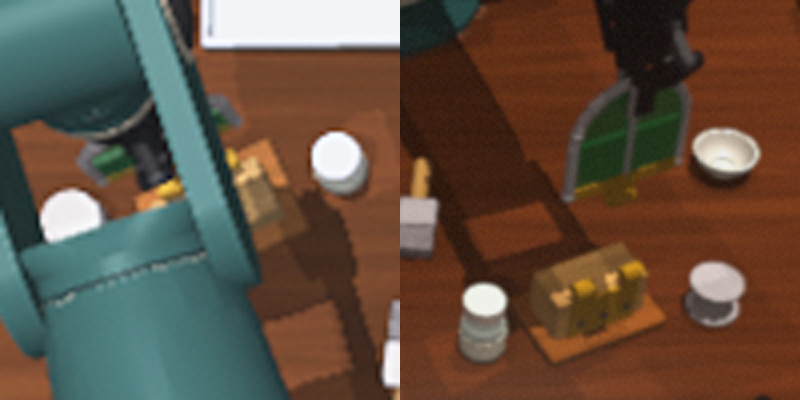

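The panel is held upright above the jamb block, which shows in the scene crop at about (590,290). The top view is mostly hidden by the arm. I'll lower part of the way and then measure the panel against the jamb in the scene camera.

```bash
python3 -m handwheel '0 0 1 0 0 0;0 0 1 0 0 0;0 0 1 0 0 0;0 0 .1 0 0 0;0 0 0 0 0 0;0 0 0 0 0 0'; python3 st.py 581 213.5 220 0.415
cat > m3.py <<'E'
from h import *
from rig import capture,env
import sys
s=env.read_state();s0=cv2.imread("pics/scene0.png");t0=cv2.imread("pics/top0.png")
n=sys.argv[1];zoff=82.65
cur=capture("scene")[:,:,::-1].copy();cv2.imwrite(f"pics/scene{n}.png",cur)
zb=s["position"][2]-zoff
ims={"scene":s0,"top":t0}
E=jamb_edges(); j0=[581.5,213.5,.415]
J=track([e for e in E if e[0]=="scene"],j0,ims,win=2.5); track([e for e in E if e[0]=="top"],j0,ims,win=2.5)
pe=split("scene",(-5,-60,2),(-5,-60,58),2)+split("scene",(5,60,2),(5,60,58),2)+split("scene",(5,-58,0),(5,-14,0),2)+split("scene",(5,14,0),(5,58,0),2)
q0=[*s["position"][:2],.415]
Pz=track([(c,lambda p,f=f:f([p[0],p[1],p[2],zb])) for c,f in pe],q0,{"scene":cur},win=3)
print("tool",s["position"],"zb",zb)
c,sn=np.cos(.415),np.sin(.415);d=J[:2]-Pz[:2];print("panel must move in jamb x,y:",c*d[0]+sn*d[1],-sn*d[0]+c*d[1],"yaw",J[2]-Pz[2])
k=5
def draw(im,segs,x0,y0):
    o=cv2.resize(im[y0:y0+90,x0:x0+80],(400,450),interpolation=2)
    for a,b in segs:
        f=lambda u:tuple(int(v) for v in ((np.array(u)-[x0,y0]+.5)*k))
        cv2.line(o,f(a),f(b),(255,0,255),1)
    return o
sj=[proj("scene",f(J)) for c,f in E if c=="scene"];sp=[proj("scene",f([*Pz,zb])) for c,f in pe]
cv2.imwrite(f"pics/o{n}.png",np.hstack([draw(s0,sj,363,185),draw(cur,sp,363,165)]))
E
python3 m3.py 2
```

```text
t: 13.75
position: [580.7, 214.1, 221.0]
eef_rot: [0.546, 0.838, 0.0, 0.0]
contact_force: [0.2, 0.2, -1.7]
finger_gap: 0.111
finger_force: 58.6
t 13.75 pos [580.66 214.1  221.01] y-yaw 0.4150978687281846 tilt [0.00114384 0.00036703] F [ 0.18  0.15 -1.73] gap 0.1111808230111078 58.5842764377594 q [ 0.312 -0.003  1.583 -0.     1.561 -0.103]
shift units [-0.034  0.003  0.05 ]
rz units 0.0011214930142584081
pose [582.09 212.43] yaw 0.4206 [] res [-0.21 -0.3  -0.26 -0.12 -0.05 -0.01  0.21  1.43 -0.04  1.5  -0.14]
pose [580.81 215.3 ] yaw 0.4171 [] res [-0.3  -0.3  -0.29  0.02  0.23 -0.03 -0.22 -0.01  0.97 -0.    0.75]
pose [580.84 210.45] yaw 0.585 [] res [ 0.72  0.11 -0.26 -0.46 -0.36 -1.33  0.91  1.59]
tool [580.6615369  214.09968023 221.00814738] zb 138.358147376875
panel must move in jamb x,y: 1.944703262052161 1.3001077410050321 yaw -0.16434314283919932
```

View pics/o2.png

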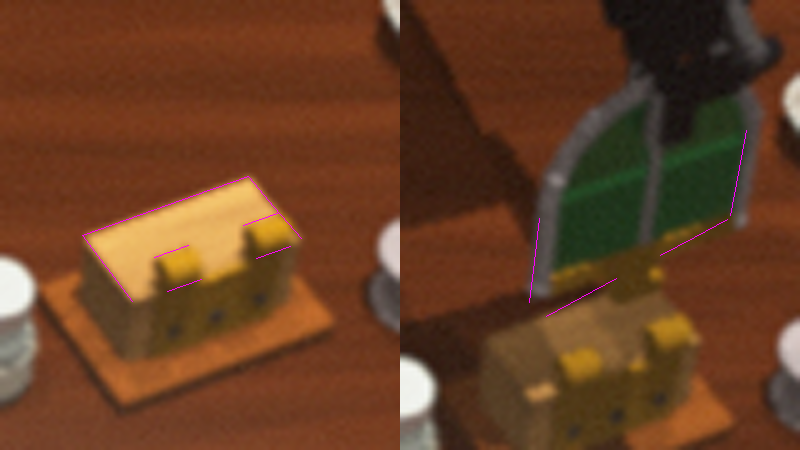

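```bash
cat > m4.py <<'E'
from h import *
from rig import env
import sys
n=sys.argv[1];cur=cv2.imread(f"pics/scene{n}.png");s=env.read_state();P=s["position"];yaw=float(sys.argv[2])
zb=P[2]-82.65;c,sn=np.cos(yaw),np.sin(yaw)
pose=lambda p:[P[0]-sn*p[0],P[1]+c*p[0],yaw+p[2],zb+p[1]]
a=lambda x,t:(x,60*np.cos(t),60+60*np.sin(t))
def fl(A,B):return lambda p:W(pose(p),[A,B])
e=[]
for z in(3,31):e+=[fl((-5,-60,z),(-5,-60,z+27)),fl((5,60,z),(5,60,z+27))]
for t in np.radians([120,135,150,165]):e.append(fl(a(-5,t),a(-5,t+.26)))
for free in(0,1):
    E=[("scene",(lambda p,f=f:f([p[0],p[1],p[2] if free else 0]))) for f in e]
    r=track(E,[0,0,0],{"scene":cur},win=4,it=10)
x0,y0,k=363,165,5
o=cv2.resize(cur[y0:y0+90,x0:x0+80],(400,450),interpolation=2);o2=o.copy()
def dr(o,p):
    B=[(x,*q) for x in(-5,5) for q in[(-60,0),(-60,60)]+[(60*np.cos(t),60+60*np.sin(t)) for t in np.linspace(np.pi,0,15)]+[(60,0),(-60,0)]]
    m=len(B)//2
    for Q in(B[:m],B[m:]):
        cv2.polylines(o,[np.round((proj("scene",W(pose(p),Q))-[x0,y0]+.5)*k).astype(int)],False,(255,0,255),1)
dr(o,[0,0,0]);dr(o2,r);cv2.imwrite(f"pics/p{n}.png",np.hstack([o,o2]))
E
python3 m4.py 2 0.415
```

```text
pose [  0.32 -24.11] yaw 0.0 [] res [-1.09  1.02 -0.39  1.22 -0.14  1.39 -1.32  0.18]
pose [ 1.78 -0.55] yaw 0.2577 [] res [-0.39 -0.01 -0.26  0.06  0.97 -0.21 -0.57 -0.38]
```

View pics/p2.png

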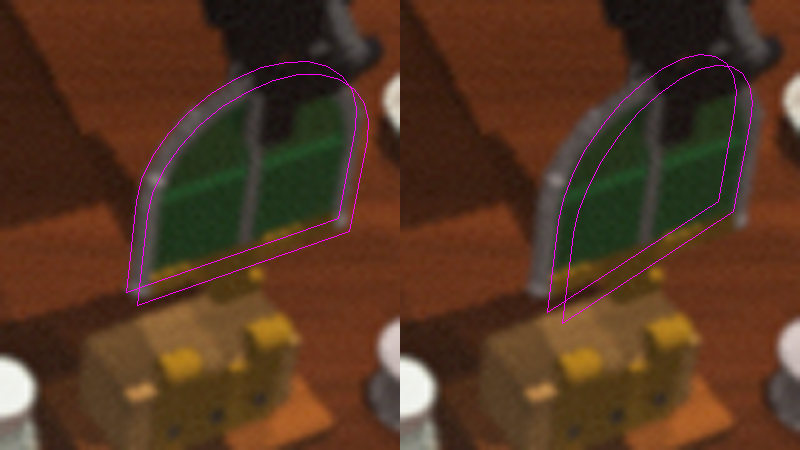

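```bash
cat > m5.py <<'E'
from h import *
from rig import env
import sys
n=sys.argv[1];yaw=float(sys.argv[2]);cur=cv2.imread(f"pics/scene{n}.png").astype(np.float32);P=env.read_state()["position"];zb=P[2]-82.65
c,sn=np.cos(yaw),np.sin(yaw);x0,y0,k=363,165,6
b,g,r=cv2.split(cv2.resize(cur[y0:y0+90,x0:x0+90],None,fx=k,fy=k,interpolation=cv2.INTER_CUBIC))
f=np.clip((r-g)/(r+g+b+1)/.22,-.2,1.2);M=(f<.5)   # panel: r<=g-ish
def sil(p,lo,hi):
    zs=[lo,hi];Q=[]
    for x in(-5,5):
        for z in np.linspace(lo,hi,8):
            w=60 if z<60 else np.sqrt(3600-(z-60)**2)
            Q+=[(x,-w,z),(x,w,z)]
    X=W([P[0]-sn*p[0],P[1]+c*p[0],yaw+p[2],zb+p[1]],Q)
    h=cv2.convexHull(((proj("scene",X)-[x0,y0]+.5)*k-.5).astype(np.float32))
    m=np.zeros(M.shape,np.uint8);cv2.fillConvexPoly(m,np.round(h*16).astype(int),255,shift=4);return m>0
best=[]
for dy in np.arange(-4,6,.5):
    for dz in np.arange(-6,8,.5):
        for w in(0,):
            s=sil((dy,dz,w),10,85)
            near=cv2.dilate(s.astype(np.uint8),np.ones((13,13)))>0
            # keep clear of the brass strip below and the gripper above
            near&=(sil((dy,dz,w),10,85)|~sil((dy,dz,w),-30,10)&~sil((dy,dz,w),85,119.9))
            best.append(((M^s)[near].mean(),dy,dz,w))
best.sort();print([tuple(np.round(v,3)) for v in best[:6]])
d=best[0][1:]
o=cv2.merge([b,g,r]).clip(0,255).astype(np.uint8);o[M]=o[M]//2+np.array([0,127,127],np.uint8)//2
cs,_=cv2.findContours(sil(d,10,85).astype(np.uint8),0,2);cv2.drawContours(o,cs,-1,(255,0,255),1)
# knuckle: predicted centre and ends
for p,col in((d,(255,255,0)),):
    X=W([P[0]-sn*p[0],P[1]+c*p[0],yaw,zb+p[1]],[(0,-12,-16),(0,12,-16)])
    for u in (proj("scene",X)-[x0,y0]+.5)*k: cv2.circle(o,tuple(int(v) for v in u),4,col,1)
cv2.imwrite(f"pics/s{n}.png",o)
E
python3 m5.py 2 0.415
```

```text
[(np.float64(0.064), np.float64(-2.5), np.float64(6.0), np.float64(0.0)), (np.float64(0.064), np.float64(-3.0), np.float64(6.0), np.float64(0.0)), (np.float64(0.064), np.float64(-1.0), np.float64(6.5), np.float64(0.0)), (np.float64(0.064), np.float64(-1.0), np.float64(6.0), np.float64(0.0)), (np.float64(0.064), np.float64(-3.0), np.float64(6.5), np.float64(0.0)), (np.float64(0.064), np.float64(0.0), np.float64(6.5), np.float64(0.0))]
```

View pics/s2.png

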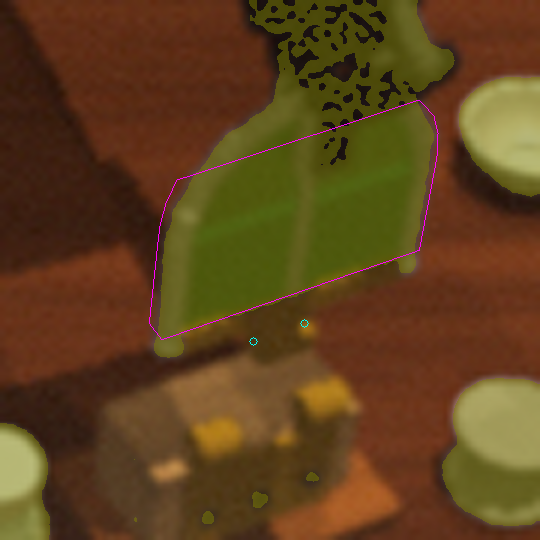

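```bash
cat > m6.py <<'E'
from h import *
from rig import env
import sys
n=sys.argv[1];yaw=float(sys.argv[2]);cur=cv2.imread(f"pics/scene{n}.png").astype(np.float32);P=env.read_state()["position"];zb=P[2]-82.65
c,sn=np.cos(yaw),np.sin(yaw);k=8
b,g,r=cv2.split(cv2.resize(cur,None,fx=k,fy=k,interpolation=cv2.INTER_CUBIC));M=((r-g)/(r+g+b+1)<.11)
px=lambda u:(np.asarray(u)+.5)*k-.5
cam=-CM["scene"]["R"].T@CM["scene"]["t"]
pose=lambda p:[P[0]-sn*p[0]+c*p[2],P[1]+c*p[0]+sn*p[2],yaw,zb+p[1]]
def pred(p):
    out=[]
    for s in(-1,1):
        for z in(12,25,40,52):
            X=W(pose(p),[0,s*55,z])[0];h=np.cross([0,0,1],cam-X);h/=np.linalg.norm(h) # image right
            out.append(proj("scene",X+s*5*h)[0])
    return np.array(out)
def feet(p):
    o=[]
    for s in(-1,1):
        X=W(pose(p),[0,s*55,0])[0];h=(cam-X)*[1,1,0];h/=np.linalg.norm(h);o.append(proj("scene",X+5*h)[0])
    return np.array(o)
p=np.zeros(3)
for it in range(4):
    u=pred(p);obs=[]
    for i,(x,y) in enumerate(u):
        row=M[int(round(px(y)))];x=int(round(px(x)));s=-1 if i<4 else 1
        j=x-s*24  # start inside, walk outwards
        while row[j]: j+=s
        obs.append((j+.5)/k-.5)
    F=feet(p);fo=[]
    for x,y in F:
        col=M[:,int(round(px(x)))];j=int(round(px(y)))-24
        while col[j]: j+=1
        fo.append((j+.5)/k-.5)
    obs,fo=np.array(obs),np.array(fo)
    res=lambda q:np.r_[pred(q)[:,0]-obs,2*(feet(q)[:,1]-fo)]
    q=least_squares(lambda v:res(np.r_[v,0]),p[:2]).x;p=np.r_[q,0]
print("dy,dz (panel vs tool as the scene camera has it)",np.round(p,2),"res",np.round(res(p),2))
E
python3 m6.py 2 0.415
```

```text
dy,dz (panel vs tool as the scene camera has it) [-1.55  5.74  0.  ] res [-0.38 -0.33 -0.08  0.08  0.19  0.17  0.15  0.22 -1.04  1.07]
```

The scene camera leaves height and the across-axis position ambiguous. I'll settle that with a gentle touch: panel knuckle against the +x side of one jamb knuckle, where the axes are 18 mm apart at contact.

```bash
python3 -m handwheel '1 .75 0 0 0 0;0 .75 0 0 0 0;0 0 .8 0 0 0;0 0 .8 0 0 0;0 0 .7 0 0 0;0 0 .07 0 0 0;0 -.25 0 0 0 0;0 0 0 0 0 0;0 0 0 0 0 0'; python3 st.py
python3 -m handwheel '0 -.05 0 0 0 0;0 -.05 0 0 0 0;0 0 0 0 0 0'; python3 st.py
```

```text
t: 14.92
position: [595.3, 242.4, 173.4]
eef_rot: [0.546, 0.838, 0.0, 0.0]
contact_force: [-0.0, -0.5, -2.4]
finger_gap: 0.108
finger_force: 59.0
t 14.925 pos [595.29 242.44 173.35] y-yaw 0.4151136450319694 tilt [0.00088112 0.00031483] F [-0.03 -0.48 -2.38] gap 0.10841841688944366 58.951773047447205 q [ 0.347  0.067  1.588 -0.     1.486 -0.068]
t: 15.3
position: [593.3, 241.6, 172.7]
eef_rot: [0.546, 0.838, 0.0, 0.0]
contact_force: [-0.5, 0.4, -2.0]
finger_gap: 0.113
finger_force: 59.0
t 15.3 pos [593.33 241.59 172.72] y-yaw 0.41511040309771097 tilt [2.60434698e-05 2.70401061e-05] F [-0.51  0.41 -1.95] gap 0.11315148604526194 58.952091336250305 q [ 0.347  0.063  1.593  0.     1.485 -0.068]
```

```bash
for i in 1 2 3 ; do :; done
python3 -m handwheel '0 -.05 0 0 0 0;0 -.05 0 0 0 0;0 0 0 0 0 0' | tr '\n' ' '; echo
python3 -m handwheel '0 -.05 0 0 0 0;0 0 0 0 0 0' | tr '\n' ' '; echo
python3 -m handwheel '0 -.05 0 0 0 0;0 0 0 0 0 0' | tr '\n' ' '; echo
python3 -m handwheel '0 -.05 0 0 0 0;0 0 0 0 0 0' | tr '\n' ' '; python3 st.py
```

```text
t: 15.68 position: [591.5, 240.8, 172.7] eef_rot: [0.546, 0.838, 0.0, 0.0] contact_force: [-1.0, 0.1, -2.9] finger_gap: 0.109 finger_force: 59.0 
t: 15.92 position: [590.6, 240.4, 172.7] eef_rot: [0.546, 0.838, 0.0, 0.0] contact_force: [1.1, -0.7, -1.2] finger_gap: 0.111 finger_force: 58.9 
t: 16.18 position: [590.0, 240.1, 172.8] eef_rot: [0.546, 0.838, 0.0, 0.0] contact_force: [4.1, 1.5, -3.6] finger_gap: 0.109 finger_force: 58.8 
t: 16.42 position: [589.4, 239.8, 172.9] eef_rot: [0.546, 0.838, 0.001, 0.001] contact_force: [7.0, 3.4, -4.6] finger_gap: 0.108 finger_force: 58.8 t 16.425 pos [589.36 239.83 172.9 ] y-yaw 0.41512990591115323 tilt [0.00182546 0.00077438] F [ 6.95  3.38 -4.58] gap 0.10759952066140452 58.81686508655548 q [ 0.346  0.052  1.604  0.     1.483 -0.069]
```

```bash
python3 -m handwheel '0 .4 0 0 0 0;0 0 -1 0 0 0;0 0 -.6 0 0 0;-1 0 0 0 0 0;0 -.7 0 0 0 0;0 -.7 0 0 0 0;0 0 0 0 0 0;0 0 0 0 0 0'|tr '\n' ' '; python3 st.py 582.6 214.4 173.6 0.417
python3 - <<'E'
import numpy as np
c,s=np.cos(.416),np.sin(.416);print("target: contact -18 jx, -20.5 jy",590.75-18*c+20.5*s,240.45-18*s-20.5*c)
E
```

```text
t: 17.42 position: [578.4, 213.3, 204.9] eef_rot: [0.546, 0.838, 0.0, 0.0] contact_force: [0.1, -0.5, -1.9] finger_gap: 0.107 finger_force: 59.5 t 17.425 pos [578.44 213.32 204.89] y-yaw 0.4152804611335119 tilt [0.00037912 0.00017296] F [ 0.08 -0.46 -1.92] gap 0.10745191640919798 59.46251392364502 q [ 0.312 -0.003  1.608  0.     1.536 -0.103]
shift units [-0.035  0.211  1.565]
rz units -0.019704463951695176
target: contact -18 jx, -20.5 jy 582.5693212063326 214.4245029927411
```

```bash
python3 -m handwheel '-.03 .21 0 0 0 0;0 0 .4 0 0 0;0 0 .4 0 0 0;0 0 0 0 0 0;0 0 0 0 0 0'|tr '\n' ' '; python3 st.py 582.57 214.42 173.6 0.417
python3 -m handwheel '0 0 .2 0 0 0;0 0 .2 0 0 0;0 0 .2 0 0 0;0 0 .15 0 0 0;0 0 0 0 0 0;0 0 0 0 0 0'|tr '\n' ' '; python3 st.py 582.57 214.42 173.6 0.417
```

```text
t: 18.05 position: [582.7, 214.4, 188.8] eef_rot: [0.546, 0.838, 0.0, -0.0] contact_force: [0.0, 0.1, -2.2] finger_gap: 0.108 finger_force: 59.4 t 18.05 pos [582.66 214.39 188.76] y-yaw 0.41511204906921256 tilt [1.94973746e-05 3.96259849e-05] F [ 0.03  0.11 -2.2 ] gap 0.10840494748765546 59.375367164611816 q [ 0.311  0.013  1.618  0.     1.51  -0.104]
shift units [ 0.003 -0.004  0.758]
rz units -0.021634324052382897
t: 18.8 position: [582.7, 214.4, 173.9] eef_rot: [0.546, 0.838, 0.0, 0.0] contact_force: [-0.1, -0.3, -3.2] finger_gap: 0.104 finger_force: 59.4 t 18.8 pos [582.68 214.39 173.86] y-yaw 0.4151533154062477 tilt [1.46751011e-04 7.08859267e-05] F [-0.14 -0.29 -3.2 ] gap 0.10418637784889391 59.406182169914246 q [ 0.311  0.02   1.636  0.     1.486 -0.104]
shift units [ 0.004 -0.004  0.013]
rz units -0.021161446662767064
```

```bash
f(){ tr '\n' ' ' | sed 's/eef.*contact/contact/'; echo; }
python3 -m handwheel '.1 0 0 0 0 0;0 0 0 0 0 0;0 0 0 0 0 0'|f
python3 -m handwheel '.05 0 0 0 0 0;0 0 0 0 0 0'|f
python3 -m handwheel '.05 0 0 0 0 0;0 0 0 0 0 0'|f
python3 -m handwheel '.05 0 0 0 0 0;0 0 0 0 0 0'|f
```

```text
t: 19.18 position: [581.8, 216.2, 173.7] contact_force: [0.8, 1.0, -1.9] finger_gap: 0.11 finger_force: 59.4 
t: 19.42 position: [581.4, 217.0, 173.7] contact_force: [0.2, 0.4, -2.3] finger_gap: 0.11 finger_force: 59.5 
t: 19.68 position: [581.2, 217.7, 173.8] contact_force: [1.4, -4.2, -1.7] finger_gap: 0.105 finger_force: 59.6 
t: 19.92 position: [580.7, 218.8, 173.9] contact_force: [0.6, -4.0, 0.5] finger_gap: 0.107 finger_force: 59.7
```

```bash
f(){ tr '\n' ' ' | sed 's/eef.*contact/contact/'; echo; }
python3 -m handwheel '-.12 0 0 0 0 0;-.12 0 .1 0 0 0;0 0 .1 0 0 0;0 0 0 0 0 0;0 0 0 0 0 0'|f
python3 -m handwheel '0 0 .05 0 0 0;0 0 0 0 0 0'|f
python3 -m handwheel '0 0 .05 0 0 0;0 0 0 0 0 0'|f
python3 -m handwheel '0 0 .05 0 0 0;0 0 0 0 0 0'|f; python3 st.py 582.57 214.42 173.6 0.417
```

```text
t: 20.55 position: [582.5, 214.6, 169.7] contact_force: [-1.2, -0.3, -2.5] finger_gap: 0.107 finger_force: 59.5 
t: 20.8 position: [582.5, 214.6, 168.6] contact_force: [-0.4, -0.8, -2.4] finger_gap: 0.106 finger_force: 59.5 
t: 21.05 position: [582.5, 214.5, 167.6] contact_force: [-1.0, -0.3, -2.3] finger_gap: 0.106 finger_force: 59.5 
t: 21.3 position: [582.7, 214.6, 167.3] contact_force: [-1.3, -0.0, 4.4] finger_gap: 0.107 finger_force: 60.4 
t 21.3 pos [582.71 214.59 167.3 ] y-yaw 0.415066176447074 tilt [0.000751   0.00023543] F [-1.33 -0.02  4.39] gap 0.10676773970935964 60.41770577430725 q [ 0.312  0.023  1.643 -0.     1.475 -0.103]
shift units [-0.005 -0.01  -0.315]
rz units -0.022159985581130533
```

```bash
f(){ tr '\n' ' ' | sed 's/eef.*contact/contact/'; echo; }
python3 -m handwheel '0 0 -.2 0 0 0;0 0 -.14 0 0 0;0 0 0 0 0 0;0 0 0 0 0 0'|f; python3 st.py 582.5 214.45 173.6 0.417
python3 - <<'E'
from h import *
from rig import capture
b=capture("scene")[:,:,::-1]
cv2.imwrite("pics/f1.png",cv2.resize(b[170:265,350:450],(800,600),interpolation=2))
E
```

```text
t: 21.8 position: [582.5, 214.5, 173.3] contact_force: [-0.4, 0.1, -3.4] finger_gap: 0.109 finger_force: 59.4 
t 21.8 pos [582.48 214.54 173.32] y-yaw 0.41512949604623345 tilt [-2.77802014e-04 -7.83210403e-05] F [-0.45  0.12 -3.43] gap 0.10891757649570416 59.440231919288635 q [ 0.312  0.02   1.636  0.     1.485 -0.103]
shift units [-0.004 -0.001 -0.014]
rz units -0.021434396422671205
```

View pics/f1.png

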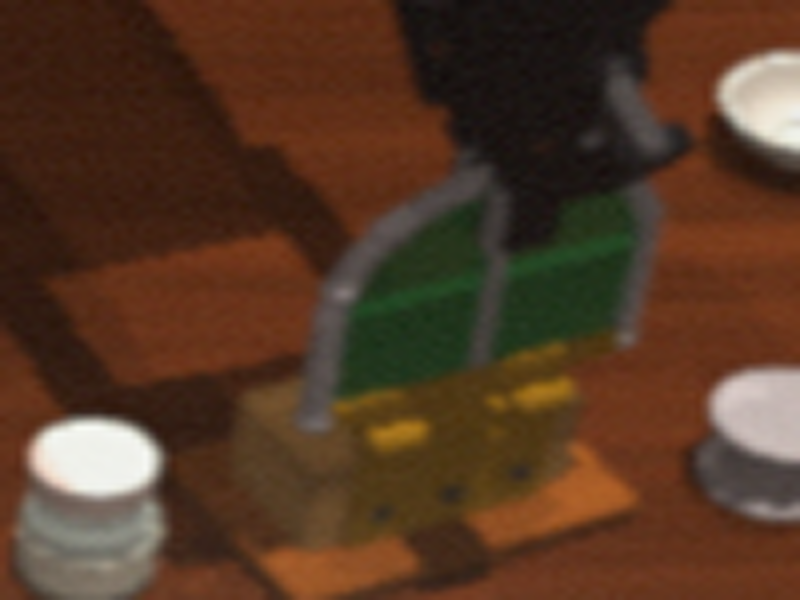

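The panel's knuckle sits between the two jamb knuckles (bright tops near 400,435 and 545,392), with its legs upright and nothing else touched. The touches fixed all three directions, so I'm handing it in.

```bash
python3 -m handwheel '0 0 -.01 0 0 0;0 0 0 0 0 0;0 0 0 0 0 0' | tail -4; python3 -c "
from rig import env
print(env.finish_job())"
```

```text
eef_rot: [0.546, 0.838, -0.0, -0.0]
contact_force: [-0.1, 0.1, -1.5]
finger_gap: 0.112
finger_force: 59.4
the job is handed in; nothing more can be done
None
```

I handed the job in with the arched panel held upright and still, its knuckle in the jamb's gap and its weight on the gripper; no verdict came back, but gentle touches put the bore within about 1 mm of the hinge axis in height and centred it to about 1 mm, and across the axis touch and cameras differ by about 1.2 mm, inside the 3 mm allowed.

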